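# Close up the connector row and bolt it in

### The job

Push the row of four grey connector shells along its channel rail as one train, without letting them come apart, until the front one is hard against the cast-iron end stop; then push the keeper's tab so that its bolt goes fully across the channel behind the row. Only push with the fingertips: do not lift or tip any shell, and leave the spare shell and the other loose things where they are. Finish with the hand clear of everything.

Things in the scene. Friction and masses are not known exactly. Their poses are not given: they have to be found in the camera images.
- rail: (sizes in mm) fixed channel rail; origin on the table top under the channel's centre line; y runs along the channel to the end stop, x across it (away from the robot), z up. Channel floor 8 above the table, 43 wide inside; side walls 4 thick, tops 18 above the table; it runs from y = -160 (open tail end) to the stop's face at y = 120. Row home: shell origins at y = 104, 72, 40, 8, tail face at y = -8
- stop_face (a point): (mm) point on the end stop's face, on the channel's centre line, 27 above the table (rail y = 120). The end stop is a fixed cast-iron block 60 wide, 30 thick, 75 high, on a foot 85 wide
- keeper (a joint): (sizes in mm) slide of the keeper, a flat bolt on the robot's side of the rail at rail y = -18 (12 wide), 21 to 33 above the table. 0 = drawn back, clear of the channel; 0.030 m = fully across. Grows as it is pushed in rail +x; stays where left; takes 2 to 4 N; starts 0 to 6 mm in. Goes across only when the row is home (shells block it before)
- keeper_tab (a point): (mm) centre of the outer face (robot's side, facing rail -x) of the keeper's upright tab, 42 above the table; tab 26 wide (rail y), 6 thick, from 20 to 64 above the table; moves with the keeper. Drawn back: rail x = -65, y = -18; across: x = -35. A bolt guide 37 high, 25 long (rail y) stands by the channel wall at rail x = -28 to -22
- shell1: (mm) loose grey connector shell in the row: block 40 wide (rail x) x 32 long (rail y) x 38 high, with a round collar 26 in diameter and 14 high on top (52 high in all), about 0.12 kg; origin at the centre of its underside, which slides on the channel floor; the front one, nearest the end stop; starts 50 to 90 short of it
- shell2: (mm) loose grey connector shell in the row: block 40 wide (rail x) x 32 long (rail y) x 38 high, with a round collar 26 in diameter and 14 high on top (52 high in all), about 0.12 kg; origin at the centre of its underside, which slides on the channel floor; second from the front
- shell3: (mm) loose grey connector shell in the row: block 40 wide (rail x) x 32 long (rail y) x 38 high, with a round collar 26 in diameter and 14 high on top (52 high in all), about 0.12 kg; origin at the centre of its underside, which slides on the channel floor; third from the front
- shell4: (mm) loose grey connector shell in the row: block 40 wide (rail x) x 32 long (rail y) x 38 high, with a round collar 26 in diameter and 14 high on top (52 high in all), about 0.12 kg; origin at the centre of its underside, which slides on the channel floor; the last one of the row (tail), where the row is pushed
- spare_shell: (mm) spare connector shell, same shape as those of the row, standing on the table on the robot's side of the rail; a bystander, not part of the job; origin at the centre of its underside
- sensor_cap: (mm) low domed sensor cap, 46 in diameter, 31 high; bystander; origin at the centre of its underside
- earth_rod: (mm) short upright copper rod stub, 20 in diameter, 55 high; bystander; origin at the centre of its underside
- ferrule: (mm) nylon ring, 26 outside diameter, 22 high; bystander, on the robot's side of the rail near the end stop; origin at the centre of its underside
- chrome_knob: (mm) chrome mushroom knob, 36 in diameter, 38 high; bystander; origin at the centre of its underside
- screwdriver: (mm) screwdriver 170 long lying beyond the rail; bystander; origin under its middle
Things that resemble listed ones, but are neither listed nor needed, are in the scene too. What is shaped like the shell1 but pink or red is not meant.

How it is judged:
By the outcome, as a careful person would: the job done as asked, in the order asked, and still so for the second after the job is handed in, with the robot touching nothing.
It also fails if it takes over 48 s, if anything falls off the work surface, if the arm or the gripper's body presses on something with over 40 N, if the wrist force passes 120 N, or if a joint passes its speed limit or range.

### The arm

A 6-joint arm with a two-finger parallel gripper is mounted at the origin on the work surface. World frame = base frame: x ahead of the robot, y to its left, z up, the work surface at z = 0. Lengths are in m, angles in degrees, forces in N, time in s.
With the tool pointing down it reaches from about 0.275 to 0.75 m from the base axis. Payload 10.2 kg.
Tool frame: the origin (TCP) lies at the very end of the fingers, on their centre line; the grasp point (between the pads) lies 19 mm behind it (env.tcp_to_grasp is the distance from the TCP to the grasp point, in m); z points along the fingers, y is the direction in which the jaws open and shut (so a half turn about z gives the same grasp; the last joint's range is limited). The gripper opens to 88 mm and grips with 3 to 60 N. Pads are 18 mm wide; open, the fingers measure 123 mm over their backs; the gripper's body (75 mm by 187 mm) begins 45 mm behind the grasp point.
Start: joints at [50.798, 17.928, 85.812, -0, 76.261, -12.8], TCP at [0.233, 0.47, 0.239] pointing down, gripper open.
Joint ranges: [-168.41, 168.41], [-55.51, 124.54], [10.69, 146.95], [-70.63, 250.63], [1, 178], [-165.06, 165.06]. Speed limits (degrees/s): [136.94, 136.94, 172.46, 180, 180, 180].

### API

Orientations are given as a 3x3 rotation matrix whose columns are the frame's x, y, z axes.
In Python, from bench import get_state, imaging, env, finder gives the robot as it stands.
- The arm moves only by the tool jog_arm, never from a script. Its argument "motion" is a list of rows, each a list of 5 numbers: the shift along the tool's x, y, z in cm, then the turn about the tool's z in rad, then the opening in per cent of the stroke, from 0 (shut) to 100 (fully open). A call has 1 to 12 rows; each row shifts and turns the commanded pose from where the row before left it, along the tool's axes as they then stand; what a row does not reach is not made up. A row lasts 1/8 s, in which the tool goes at most 62.5 mm and 10.7 degrees, less where a joint would pass 70% of its speed; a pose out of reach is approached as far as the arm can. A call with a gripper value outside its range is refused whole. The fingers move at their own pace and stop on an object; "grip_force" is the grip in N (left out, the last holds). Time passes only in rows, so rows that do not move let the fingers close. It gives the time, the measured TCP pose, the force and the opening at its end, in the units of the state.
- get_state(): the state, without advancing time (a new reading comes with each control period).
- imaging.read_camera(name): name is "side" or "top" or "wrist"; returns a dict with "color" (480x640x3 uint8, red, green, blue), "vfov" (degrees; the focal length in pixels is half the picture's height over the tangent of half this angle, whatever the lens; pixels are square), "cx", "cy" (the principal point, pixels), "k1" (the pictures are not rectified: a ray, as slopes to the right and down, at radius r is drawn at 1 + k1 r^2 times it, then the intrinsics apply), "R" (3x3) and "t" (3): a world point X has camera coordinates R X + t; the wrist camera has in their place "tool_from_camera" (4x4, takes a point from camera to tool coordinates, whose origin is the TCP and whose axes are the flange's). Camera axes: x right, y down, z forward; pixel columns grow to the right and rows downward; lengths in m; the calibration is good to about 2 mm. A picture is of the moment at which its call begins: read the wrist's pose just before it. There is no depth.
- env.finish_job(): hands the job in, once; it reports no verdict.
Trained networks look in a picture, given as the dict that the camera call returned (one of the last four; its "shot" number tells which), for a name from the list of things; names that differ only in an ending like _2 or _b are one class to them, and where a whole thing is asked for, a point or a joint stands for the part that bears it (a point fixed in the world has none). Each returns a list of dicts, best first, with "p" (0 to 1); they miss things now and then, are a little off and sometimes report something else, mostly with a low value. They report only what shows in the picture. A call takes as long as a camera call. They do not tell look-alikes from the thing itself.
- finder.regions_of(picture, target): "mask" (480x640 bool, what is visible of it) and "point" ([column, row] in pixels, amid what is visible of it).
The state is a dict: "time": time; "qpos": joint angles; "qd": joint speeds; "tau": joint torques, N m; "eef_pos": TCP position; "tool_rot": TCP orientation; "force": force on the tool from outside, world axes, zero at the start; "moment": the same for the moment, N m; "finger_gap": finger opening in m.
Only numpy, scipy, OpenCV 4.12 (cv2) and the standard library are available. Lean on these libraries where they do the work, as an engineer would, in place of code of your own. Each camera call takes 0.05 s, during which the arm holds its last target.

## Working session

There is one attempt and no reset: what is moved stays moved. The work goes in short steps, Python scripts to look and compute and a tool call to move; the robot and the scene stay as the last step left them, time stands still between calls to the robot, and variables do not carry over. Pictures are saved under pics/ and viewed, and the job is handed in when it is done.

Besides the shell and the picture viewer there is one more tool, called after "Request:" as name([rows], argument=value, ...), one row to a line, values as JSON. jog_arm: Moves the arm, as the interface text tells. Its arguments: {"type":"object","properties":{"motion":{"type":"array"},"grip_force":{"type":"number"}},"required":["motion"]}

```bash
ls; mkdir -p pics
python3 - <<'E'
from bench import get_state, imaging, env, finder
import cv2,pickle
s=get_state();print(s)
P={}
for n in("top","side","wrist"):
    p=imaging.read_camera(n);P[n]=p
    cv2.imwrite(f"pics/{n}0.png",p["color"][:,:,::-1])
    print(n,{k:v for k,v in p.items() if k!="color"})
pickle.dump((s,P),open("p0.pkl","wb"))
E
```

```text
pics
{'time': 0.0, 'qpos': array([ 5.07973192e+01,  1.79601066e+01,  8.58528216e+01, -1.62506406e-03,
        7.62619213e+01, -1.27998710e+01]), 'qd': array([ 0.07151247, -0.02823403,  0.03836558, -0.03638503,  0.06525791,
        0.04550258]), 'tau': array([-6.43101112e-05, -4.02234042e+01, -2.52258611e+01,  6.93640835e-02,
        3.56425974e-02, -1.47997630e-04]), 'eef_pos': array([0.23331455, 0.47003367, 0.23816296]), 'tool_rot': array([[-8.95692852e-01,  4.44672541e-01, -8.04361173e-04],
       [ 4.44673191e-01,  8.95692298e-01, -1.02973934e-03],
       [ 2.62563299e-04, -1.28000802e-03, -9.99999146e-01]]), 'force': array([0.81128571, 0.63867911, 0.11320341]), 'moment': array([-0.04734629, -0.03114794,  0.01769655]), 'finger_gap': 0.08807150884795834}
top {'vfov': 57.79497920058252, 'cx': 316.1557665967144, 'cy': 232.3001839185431, 'k1': -0.0892381709381805, 'R': array([[ 2.09618642e-02, -9.99779419e-01,  1.30936547e-03],
       [-9.97211659e-01, -2.10018102e-02, -7.16088733e-02],
       [ 7.16205768e-02,  1.95340967e-04, -9.97431930e-01]]), 't': array([0.03543965, 0.62046202, 0
[... 172 characters left out ...]
78825e-01,  3.97308699e-04],
       [-2.32424318e-01, -7.15760721e-01, -6.58532859e-01],
       [ 2.03888794e-01,  6.26174931e-01, -7.52551869e-01]]), 't': array([-0.55645785,  0.20715969,  0.64393182]), 'shot': 2}
wrist {'vfov': 67.7733098472466, 'cx': 320.8949309185132, 'cy': 234.96526796996744, 'k1': -0.037835076019425394, 'tool_from_camera': array([[ 7.12619073e-04, -9.58879529e-01, -2.83812511e-01,
         7.34078001e-02],
       [ 9.99999746e-01,  6.80920333e-04,  2.10344232e-04,
        -8.82313930e-04],
       [-8.44106934e-06, -2.83812588e-01,  9.58879771e-01,
        -1.46066937e-01],
       [ 0.00000000e+00,  0.00000000e+00,  0.00000000e+00,
         1.00000000e+00]]), 'shot': 3}
```

View pics/top0.png

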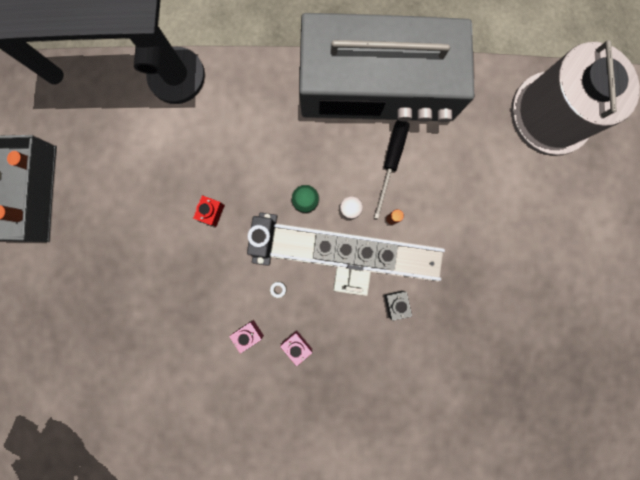

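View pics/side0.png

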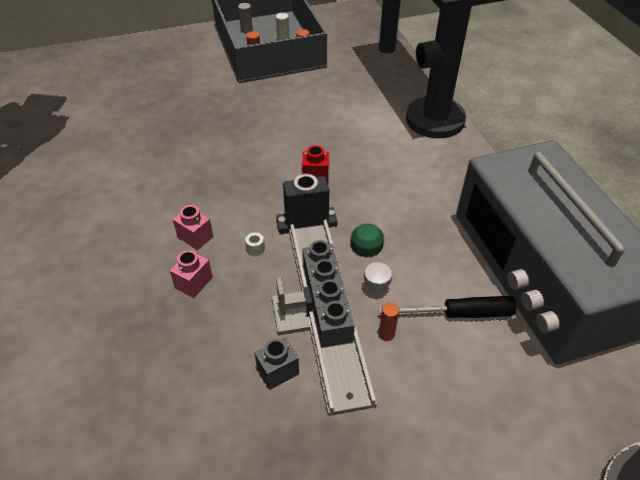

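View pics/wrist0.png

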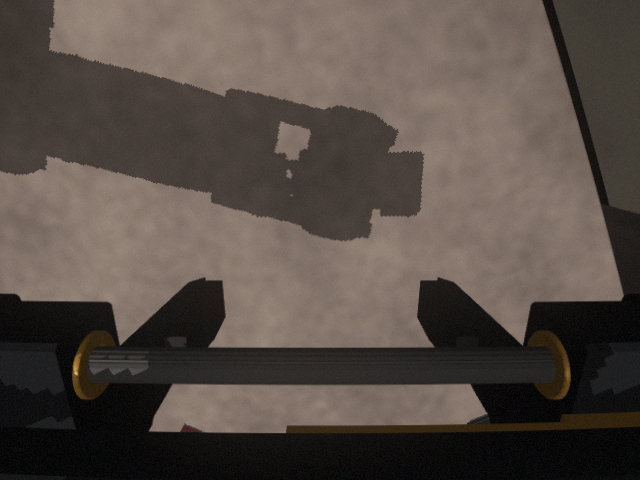

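```bash
cat > h.py <<'E'
import numpy as np,cv2
def K(p):
    f=240/np.tan(np.radians(p["vfov"])/2); return f
def ext(p,s=None):
    if "R" in p: return p["R"],p["t"]
    T=p["tool_from_camera"]; W=np.eye(4);W[:3,:3]=s["tool_rot"];W[:3,3]=s["eef_pos"]
    M=np.linalg.inv(W@T); return M[:3,:3],M[:3,3]
def proj(p,X,s=None):
    R,t=ext(p,s);c=np.atleast_2d(X)@R.T+t
    u=c[:,:2]/c[:,2:];r2=(u**2).sum(1,keepdims=True)
    return u*(1+p["k1"]*r2)*K(p)+[p["cx"],p["cy"]]
def ray(p,uv,z,s=None):
    R,t=ext(p,s);d=(np.atleast_2d(uv).astype(float)-[p["cx"],p["cy"]])/K(p);u=d.copy()
    for _ in range(20): u=d/(1+p["k1"]*(u**2).sum(1,keepdims=True))
    D=np.c_[u,np.ones(len(u))]@R; C=-R.T@t
    return C+D*((z-C[2])/D[:,2])[:,None]
E
python3 - <<'E'
import pickle,cv2
s,P=pickle.load(open("p0.pkl","rb"))
a=P["top"]["color"][190:320,235:455,::-1];cv2.imwrite("pics/topz.png",cv2.resize(a,None,fx=3.6,fy=3.6,interpolation=cv2.INTER_CUBIC))
a=P["side"]["color"][160:420,220:420,::-1];cv2.imwrite("pics/sidez.png",cv2.resize(a,None,fx=2.3,fy=2.3,interpolation=cv2.INTER_CUBIC))
E
```

```text
(no output)
```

View pics/topz.png

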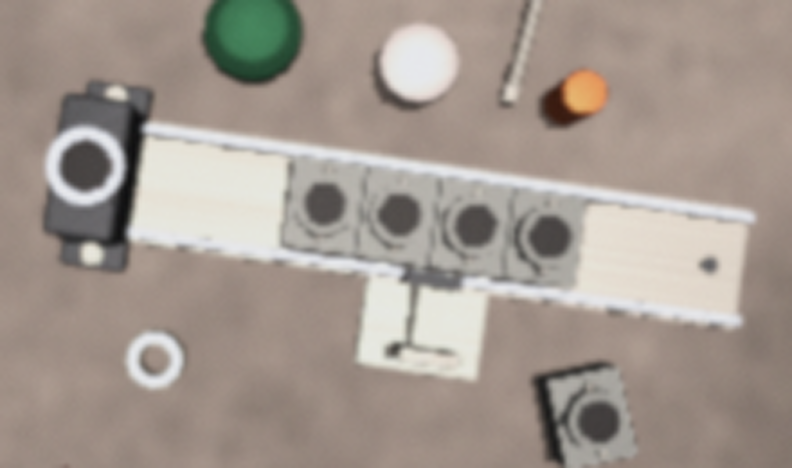

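View pics/sidez.png

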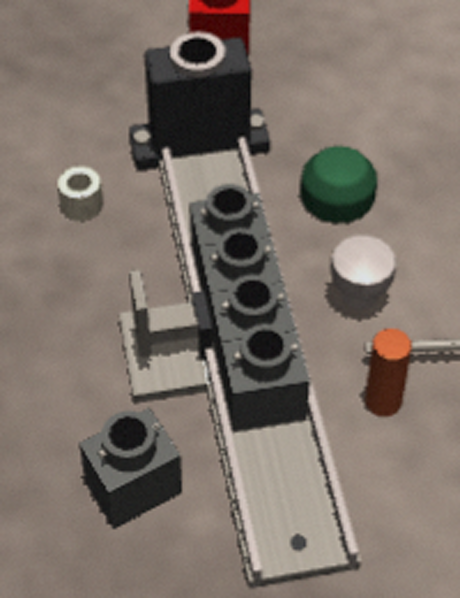

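```bash
cat > fit.py <<'E'
import pickle,numpy as np
from h import *
from scipy.optimize import least_squares
s,P=pickle.load(open("p0.pkl","rb"))
T=lambda a:(np.array(a)+.5)/3.6-.5+[235,190]
S=lambda a:(np.array(a)+.5)/2.3-.5+[220,160]
w=.0255
ob=[("top",T([755,216]),(w,-.16,.018)),("top",T([742,324]),(-w,-.16,.018)),("top",T([147,124]),(w,.12,.018)),("top",T([128,238]),(-w,.12,.018)),
("side",S([251,578]),(-w,-.16,.018)),("side",S([357,562]),(w,-.16,.018)),("side",S([164,152]),(-w,.12,.018)),("side",S([247,141]),(w,.12,.018))]
def W(q,X):
    c,n=np.cos(q[2]),np.sin(q[2]);X=np.atleast_2d(X)
    return X@np.array([[c,n,0],[-n,c,0],[0,0,1]])+[q[0],q[1],0]
f=lambda q:np.concatenate([(proj(P[n],W(q,X))[0]-u) for n,u,X in ob])
r=least_squares(f,[.52,0,0],loss="soft_l1")
print(r.x,np.degrees(r.x[2]));print(f(r.x).reshape(-1,2).round(1))
np.save("q.npy",r.x)
ci=W
def inv(q,Xw): 
    c,n=np.cos(q[2]),np.sin(q[2]);return (np.atleast_2d(Xw)-[q[0],q[1],0])@np.array([[c,-n,0],[n,c,0],[0,0,1]])
if __name__=="__main__":
    q=r.x
    print("top collar centers",(inv(q,ray(P["top"],[T(a) for a in[(325,203),(399,214),(476,226),(549,236)]],.060))*1e3).round(1))
    print("side collar",(inv(q,ray(P["side"],[S(a) for a in[(229,203),(241,247),(253,297),(266,349)]],.060))*1e3).round(1))
    print("tail face top edge corners",(inv(q,ray(P["top"],[T(a) for a in[(585,206),(577,287)]],.046))*1e3).round(1))
    print("tail face side",(inv(q,ray(P["side"],[S(a) for a in[(231,389),(309,374)]],.046))*1e3).round(1))
    print("tab top",(inv(q,ray(P["side"],[S(a) for a in[(131,273),(146,300)]],.064))*1e3).round(1), (inv(q,ray(P["top"],[T(a) for a in[(388,350),(462,360)]],.064))*1e3).round(1))
    print("spare",(inv(q,ray(P["side"],[S((128,432))],.052))*1e3).round(1),(inv(q,ray(P["top"],[T((600,421))],.052))*1e3).round(1))
    print("rod",(inv(q,ray(P["side"],[S((392,343))],.055))*1e3).round(1),(inv(q,ray(P["top"],[T((586,93))],.055))*1e3).round(1))
    print("world origin, tail etc",W(q,[[0,0,0],[0,.12,0],[0,-.16,0]]))
E
python3 fit.py
```

```text
[ 0.59117121 -0.00161126 -0.13092301] -7.501335989680607
[[ 1.3  0.2]
 [ 0.8  1.3]
 [ 0.6 -0.1]
 [ 0.9 -0.8]
 [ 0.4 -0.7]
 [-0.1 -1.6]
 [-0.3 -0.3]
 [-0.6 -0.3]]
top collar centers [[  0.2  36.6  60. ]
 [  0.4   5.   60. ]
 [  0.3 -28.1  60. ]
 [  0.7 -59.3  60. ]]
side collar [[ -0.3  36.1  60. ]
 [  0.3   4.5  60. ]
 [  0.2 -29.2  60. ]
 [  0.3 -62.2  60. ]]
tail face top edge corners [[ 16.5 -75.3  46. ]
 [-18.7 -76.7  46. ]]
tail face side [[-19.5 -73.3  46. ]
 [ 20.9 -71.6  46. ]]
tab top [[-59.8  -5.3  64. ]
 [-54.6 -24.   64. ]] [[-56.8   1.4  64. ]
 [-56.3 -29.9  64. ]]
spare [[-73.7 -92.1  52. ]] [[-73.8 -93.5  52. ]]
rod [[ 64.6 -66.8  55. ]] [[ 64.2 -67.4  55. ]]
world origin, tail etc [[ 0.59117121 -0.00161126  0.        ]
 [ 0.60683712  0.11736176  0.        ]
 [ 0.57028332 -0.16024195  0.        ]]
```

Request:
jog_arm([
  [0, 0, 0, 0.1773, 0],
  [0, 0, 0, 0.1773, 0],
  [0, 0, 0, 0.1773, 0],
  [0, 0, 0, 0.1773, 0],
  [0, 0, 0, 0.1773, 0],
  [0, 0, 0, 0.1773, 0],
  [0, 0, 0, 0.1773, 0],
], grip_force=20)

```text
time: 1.02
eef_pos: [0.2334, 0.4701, 0.2385]
tool_rot: [[0.136, 0.991, -0.0], [0.991, -0.136, -0.001], [-0.001, -0.0, -1.0]]
force: [-0.1, -0.0, 0.8]
finger_gap: 0.02
```

```bash
cat > where.py <<'E'
import numpy as np,sys
from bench import get_state
s=get_state();q=np.load("q.npy")
c,n=np.cos(q[2]),np.sin(q[2])
d=s["eef_pos"]-[q[0],q[1],0]
print("t",round(s["time"],2),"rail mm",(np.array([c*d[0]+n*d[1],-n*d[0]+c*d[1],d[2]])*1e3).round(1),"yaw y",np.degrees(np.arctan2(s["tool_rot"][1,1],s["tool_rot"][0,1])).round(2),"F",s["force"].round(1),"gap",round(s["finger_gap"],4),"q",s["qpos"].round(0))
if len(sys.argv)>1:
    g=np.array(eval(sys.argv[1]))/1e3
    w=np.array([c*g[0]-n*g[1]+q[0],n*g[0]+c*g[1]+q[1],g[2]])
    print("world",w.round(3),"tool cm",(s["tool_rot"].T@(w-s["eef_pos"])*100).round(2))
E
python3 where.py "[0,-125,120]"
```

```text
t 1.02 rail mm [-416.3  421.   238.5] yaw y -7.84 F [-0.1 -0.   0.8] gap 0.02 q [51. 18. 86. -0. 76. 59.]
world [ 0.575 -0.126  0.12 ] tool cm [-54.35  41.96  11.86]
```

Request:
jog_arm([
  [-2, 1.5, 0, 0, 0],
  [-3.5, 2.7, 0, 0, 0],
  [-3.5, 2.7, 0, 0, 0],
  [-3.5, 2.7, 0, 0, 0],
  [-3.5, 2.7, 0, 0, 0],
  [-3.5, 2.7, 0, 0, 0],
  [-3.5, 2.7, 0, 0, 0],
  [-3.5, 2.7, 0, 0, 0],
  [-3.5, 2.7, 0, 0, 0],
  [-3.5, 2.7, 0, 0, 0],
  [-3.5, 2.7, 0, 0, 0],
  [-3.5, 2.7, 0, 0, 0],
])

```text
time: 2.52
eef_pos: [0.4903, 0.0266, 0.2386]
tool_rot: [[0.131, 0.991, -0.0], [0.991, -0.131, 0.0], [0.0, -0.0, -1.0]]
force: [0.4, 1.2, -0.1]
finger_gap: 0.0007
```

Request:
jog_arm([
  [-3.5, 2.7, 1, 0, 0],
  [-3.5, 2.7, 1.5, 0, 0],
  [-3.5, 2.7, 2.5, 0, 0],
  [-2.5, 1.8, 2.5, 0, 0],
  [-1, 0.7, 1.5, 0, 0],
  [0, 0, 0.5, 0, 0],
  [0, 0, 0, 0, 0],
])

```text
time: 3.4
eef_pos: [0.5765, -0.1237, 0.1442]
tool_rot: [[0.13, 0.992, 0.0], [0.992, -0.13, 0.0], [0.0, 0.0, -1.0]]
force: [1.2, -0.2, 1.0]
finger_gap: 0.0003
```

```bash
python3 where.py "[0,-115,120]"
python3 - <<'E'
from bench import *
import cv2,pickle
s=get_state();P={}
for n in("wrist","side"):
    p=imaging.read_camera(n);P[n]=p;cv2.imwrite(f"pics/{n}1.png",p["color"][:,:,::-1])
pickle.dump((s,P),open("p1.pkl","wb"))
E
```

```text
t 3.4 rail mm [   1.4 -123.   144.2] yaw y -7.46 F [ 1.2 -0.2  1. ] gap 0.0003 q [-23.  31.  81.   0.  68. -16.]
world [ 0.576 -0.116  0.12 ] tool cm [ 0.8  -0.14  2.42]
```

View pics/wrist1.png

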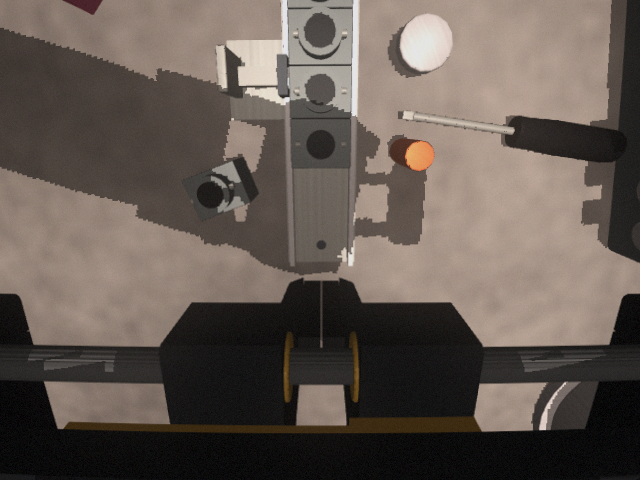

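View pics/side1.png

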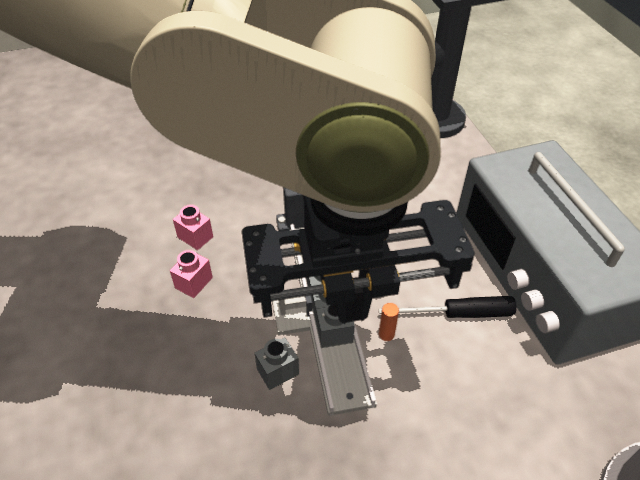

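Run:
```python
import pickle,numpy as np
from h import *
s,P=pickle.load(open("p1.pkl","rb"));q=np.load("q.npy")
c,n=np.cos(q[2]),np.sin(q[2])
def rl(uv,z): return ((ray(P["wrist"],uv,z,s)-[q[0],q[1],0])@np.array([[c,-n,0],[n,c,0],[0,0,1]])*1e3).round(1)
print("tail edge",rl([(292,167),(351,167)],.046))
print("walls",rl([(288,264),(353,265),(283,5),(357,5)],.018))
print("tab",rl([(217,45),(226,45),(239,97),(227,97)],.064))
print("spare",rl([(212,191)],.052),"rod",rl([(420,155)],.055))
```

```text
tail edge [[-18.6 -75.   46. ]
 [ 21.3 -74.9  46. ]]
walls [[ -25.8 -155.9   18. ]
 [  27.2 -156.7   18. ]
 [ -24.9   31.2   18. ]
 [  25.2   31.2   18. ]]
tab [[-59.2  -3.1  64. ]
 [-54.   -3.2  64. ]
 [-48.  -31.7  64. ]
 [-55.2 -31.7  64. ]]
spare [[-72.5 -90.3  52. ]] rod [[ 65.  -66.1  55. ]]
```

Request:
jog_arm([
  [0.3, -0.15, 2.5, 0, 0],
  [0.4, 0, 3, 0, 0],
  [0.4, 0, 3, 0, 0],
  [0, 0, 2, 0, 0],
  [0, 0, 1, 0, 0],
  [0, 0, 0.5, 0, 0],
  [0, 0, 0, 0, 0],
])

```text
time: 4.38
eef_pos: [0.5768, -0.1136, 0.0242]
tool_rot: [[0.131, 0.991, 0.001], [0.991, -0.131, -0.0], [-0.0, 0.001, -1.0]]
force: [0.2, -0.7, -0.3]
finger_gap: 0.0005
```

```bash
python3 where.py "[0,-90,24]"
```

```text
t 4.38 rail mm [   0.4 -112.9   24.2] yaw y -7.51 F [ 0.2 -0.7 -0.3] gap 0.0005 q [-23.  40.  87.   0.  54. -15.]
world [ 0.579 -0.091  0.024] tool cm [ 2.29 -0.04  0.02]
```

Request:
jog_arm([
  [0.5, 0, 0, 0, 0],
  [0.5, 0, 0, 0, 0],
  [0.3, 0, 0, 0, 0],
  [0.2, 0, 0, 0, 0],
  [0.2, 0, 0, 0, 0],
  [0.2, 0, 0, 0, 0],
  [0.2, 0, 0, 0, 0],
  [0.2, 0, 0, 0, 0],
  [0.2, 0, 0, 0, 0],
  [0.2, 0, 0, 0, 0],
  [0.2, 0, 0, 0, 0],
  [0.2, 0, 0, 0, 0],
])

```text
time: 5.88
eef_pos: [0.5806, -0.083, 0.0237]
tool_rot: [[0.131, 0.991, 0.0], [0.991, -0.131, -0.0], [-0.0, 0.0, -1.0]]
force: [-0.8, -3.0, 0.2]
finger_gap: 0.0007
```

```bash
python3 where.py
python3 - <<'E'
from bench import *
import cv2,pickle
s=get_state();P={}
for n in("wrist","side"):
    p=imaging.read_camera(n);P[n]=p;cv2.imwrite(f"pics/{n}2.png",p["color"][:,:,::-1])
pickle.dump((s,P),open("p2.pkl","wb"))
E
```

```text
t 5.88 rail mm [  0.2 -82.1  23.7] yaw y -7.51 F [-0.8 -3.   0.2] gap 0.0007 q [-20.  39.  87.  -0.  53. -12.]
```

View pics/wrist2.png

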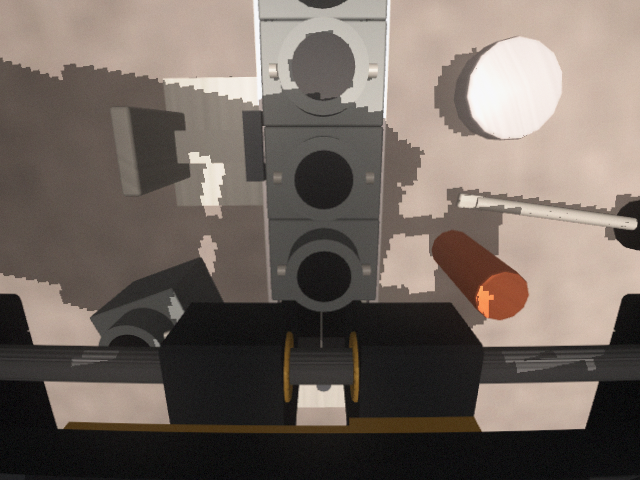

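Request:
jog_arm([
  [0.2, 0, 0, 0, 0],
  [0.25, 0, 0, 0, 0],
  [0.3, 0, 0, 0, 0],
  [0.3, 0, 0, 0, 0],
  [0.3, 0, 0, 0, 0],
  [0.3, 0, 0, 0, 0],
  [0.3, 0, 0, 0, 0],
  [0.3, 0, 0, 0, 0],
  [0.3, 0, 0, 0, 0],
  [0.3, 0, 0, 0, 0],
  [0.3, 0, 0, 0, 0],
  [0.3, 0, 0, 0, 0],
])

```text
time: 7.48
eef_pos: [0.5852, -0.0485, 0.0237]
tool_rot: [[0.131, 0.991, -0.0], [0.991, -0.131, 0.0], [0.0, -0.0, -1.0]]
force: [-0.4, -1.4, 0.3]
finger_gap: 0.0004
```

Request:
jog_arm([
  [0.3, 0, 0, 0, 0],
  [0.3, 0, 0, 0, 0],
  [0.3, 0, 0, 0, 0],
  [0.3, 0, 0, 0, 0],
  [0.25, 0, 0, 0, 0],
  [0.2, 0, 0, 0, 0],
  [0.2, 0, 0, 0, 0],
  [0.15, 0, 0, 0, 0],
  [0.1, 0, 0, 0, 0],
])

```text
time: 8.6
eef_pos: [0.5879, -0.0278, 0.0237]
tool_rot: [[0.131, 0.991, -0.0], [0.991, -0.131, -0.0], [-0.0, -0.0, -1.0]]
force: [0.0, -2.6, 0.9]
finger_gap: 0.0006
```

```bash
python3 where.py
python3 - <<'E'
from bench import *
import cv2,pickle
s=get_state();P={}
for n in("wrist","side"):
    p=imaging.read_camera(n);P[n]=p;cv2.imwrite(f"pics/{n}3.png",p["color"][:,:,::-1])
pickle.dump((s,P),open("p3.pkl","wb"))
E
```

```text
t 8.6 rail mm [  0.2 -26.4  23.7] yaw y -7.51 F [ 0.  -2.6  0.9] gap 0.0006 q [-14.  40.  87.  -0.  54.  -7.]
```

View pics/wrist3.png

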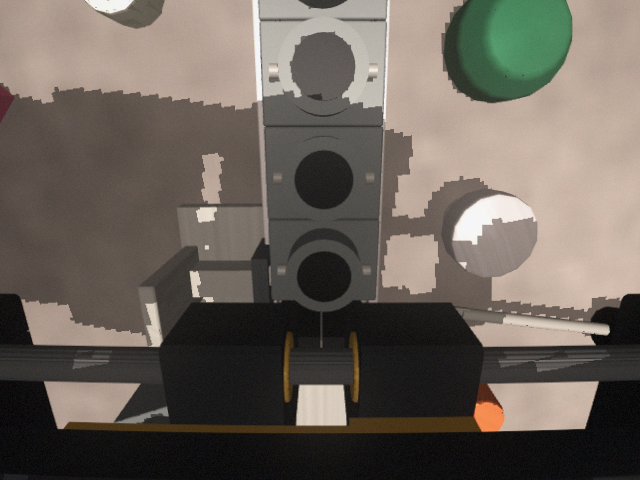

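Request:
jog_arm([
  [0.1, 0, 0, 0, 0],
  [0.15, 0, 0, 0, 0],
  [0.15, 0, 0, 0, 0],
  [0.1, 0, 0, 0, 0],
  [0.1, 0, 0, 0, 0],
])

```text
time: 9.32
eef_pos: [0.5887, -0.0219, 0.0237]
tool_rot: [[0.131, 0.991, 0.0], [0.991, -0.131, -0.0], [-0.0, 0.0, -1.0]]
force: [-0.5, -2.3, 0.4]
finger_gap: 0.001
```

Request:
jog_arm([
  [0.1, 0, 0, 0, 0],
  [0.1, 0, 0, 0, 0],
])

```text
time: 9.57
eef_pos: [0.5889, -0.0199, 0.0237]
tool_rot: [[0.131, 0.991, -0.0], [0.991, -0.131, -0.0], [-0.0, 0.0, -1.0]]
force: [-0.1, -3.2, 1.0]
finger_gap: 0.0004
```

Request:
jog_arm([
  [0.1, 0, 0, 0, 0],
])

```text
time: 9.7
eef_pos: [0.5891, -0.0189, 0.0237]
tool_rot: [[0.131, 0.991, -0.0], [0.991, -0.131, 0.0], [0.0, -0.0, -1.0]]
force: [0.3, -3.0, 0.3]
finger_gap: 0.0003
```

```bash
python3 where.py
```

```text
t 9.7 rail mm [  0.2 -17.4  23.7] yaw y -7.51 F [ 0.3 -3.   0.3] gap 0.0003 q [-13.  40.  87.   0.  54.  -6.]
```

Request:
jog_arm([
  [0.08, 0, 0, 0, 0],
  [0, 0, 0, 0, 0],
])

```text
time: 9.95
eef_pos: [0.5892, -0.018, 0.0237]
tool_rot: [[0.131, 0.991, 0.0], [0.991, -0.131, 0.0], [0.0, 0.0, -1.0]]
force: [-0.6, -1.8, 0.1]
finger_gap: 0.0004
```

Request:
jog_arm([
  [0.08, 0, 0, 0, 0],
  [0, 0, 0, 0, 0],
])

```text
time: 10.2
eef_pos: [0.5893, -0.0173, 0.0237]
tool_rot: [[0.131, 0.991, 0.0], [0.991, -0.131, 0.0], [0.0, 0.0, -1.0]]
force: [-1.1, -2.5, 0.7]
finger_gap: 0.0002
```

Request:
jog_arm([
  [0.08, 0, 0, 0, 0],
  [0, 0, 0, 0, 0],
])

```text
time: 10.45
eef_pos: [0.5894, -0.0166, 0.0237]
tool_rot: [[0.131, 0.991, 0.0], [0.991, -0.131, -0.0], [-0.0, 0.0, -1.0]]
force: [-0.4, -2.5, 0.1]
finger_gap: 0.0003
```

```bash
python3 where.py
python3 - <<'E'
from bench import *
import cv2,pickle
s=get_state();P={}
for n in("wrist","top"):
    p=imaging.read_camera(n);P[n]=p;cv2.imwrite(f"pics/{n}4.png",p["color"][:,:,::-1])
pickle.dump((s,P),open("p4.pkl","wb"))
E
```

```text
t 10.45 rail mm [  0.2 -15.1  23.7] yaw y -7.51 F [-0.4 -2.5  0.1] gap 0.0003 q [-13.  40.  87.  -0.  54.  -5.]
```

View pics/wrist4.png

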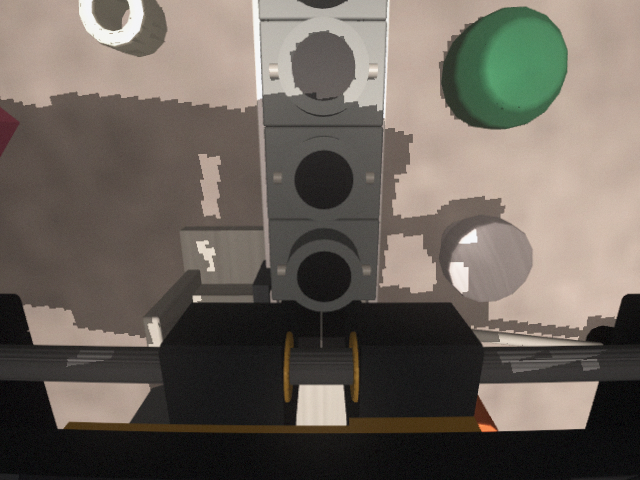

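View pics/top4.png

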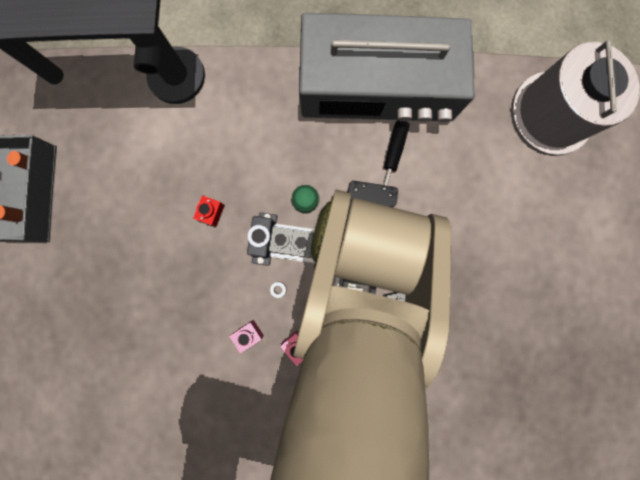

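Request:
jog_arm([
  [0.08, 0, 0, 0, 0],
  [0, 0, 0, 0, 0],
])

```text
time: 10.8
eef_pos: [0.5895, -0.0166, 0.0238]
tool_rot: [[0.131, 0.991, 0.0], [0.991, -0.131, -0.001], [-0.001, 0.0, -1.0]]
force: [-0.8, -7.4, -0.1]
finger_gap: 0.0008
```

Request:
jog_arm([
  [0.08, 0, 0, 0, 0],
  [0, 0, 0, 0, 0],
])

```text
time: 11.05
eef_pos: [0.5897, -0.0165, 0.0238]
tool_rot: [[0.131, 0.991, 0.0], [0.991, -0.131, -0.002], [-0.002, 0.001, -1.0]]
force: [-0.6, -12.1, -0.1]
finger_gap: 0.0003
```

Request:
jog_arm([
  [0.08, 0, 0, 0, 0],
  [0, 0, 0, 0, 0],
])

```text
time: 11.3
eef_pos: [0.5899, -0.0165, 0.0238]
tool_rot: [[0.131, 0.991, 0.0], [0.991, -0.131, -0.003], [-0.003, 0.001, -1.0]]
force: [-0.5, -15.6, -1.0]
finger_gap: 0.0004
```

Request:
jog_arm([
  [-0.2, 0, 0, 0, 0],
  [-0.4, 0, 0, 0, 0],
  [-1, 0, 0, 0, 0],
  [-1.2, 0, 0, 0, 0],
  [-0.5, 0, -1.5, 0, 0],
  [0, 0, -2.5, 0, 0],
  [0, 0, -2.5, 0, 0],
  [0, -2.5, 0, 0, 0],
  [0.7, -3, 0, 0, 0],
  [1.2, -3, 0, 0, 0],
  [1, -1, 0, 0, 0],
  [0, 0, 0, 0, 0],
])

```text
time: 12.8
eef_pos: [0.4956, -0.0055, 0.0895]
tool_rot: [[0.13, 0.992, 0.001], [0.992, -0.13, -0.0], [-0.0, 0.001, -1.0]]
force: [0.5, -0.1, -0.7]
finger_gap: 0.0002
```

```bash
python3 where.py
python3 - <<'E'
from bench import *
import cv2,pickle
s=get_state();P={}
for n in("wrist","side"):
    p=imaging.read_camera(n);P[n]=p;cv2.imwrite(f"pics/{n}5.png",p["color"][:,:,::-1])
pickle.dump((s,P),open("p5.pkl","wb"))
E
```

```text
t 12.8 rail mm [-94.3 -16.3  89.5] yaw y -7.47 F [ 0.5 -0.1 -0.7] gap 0.0002 q [-14.  24. 101.   0.  54.  -7.]
```

View pics/wrist5.png

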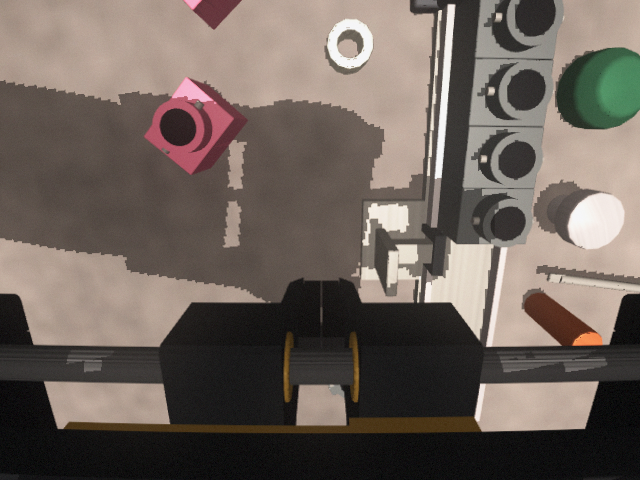

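View pics/side5.png

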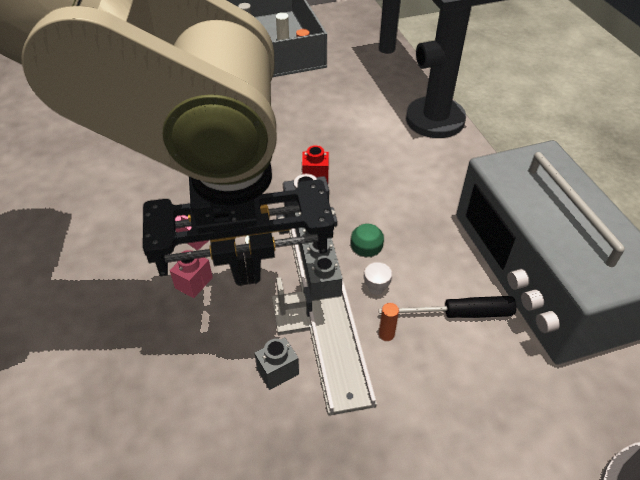

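Request:
jog_arm([
  [0, 0, 2, 0, 0],
  [0, 0, 2, 0, 0],
  [0, 0, 1, 0, 0],
  [0, 0, 0, 0, 0],
  [0, 0.4, 0, 0, 0],
  [0, 0.4, 0, 0, 0],
  [0, 0.3, 0, 0, 0],
  [0, 0.2, 0, 0, 0],
  [0, 0.2, 0, 0, 0],
])

```text
time: 14.02
eef_pos: [0.51, -0.0077, 0.0388]
tool_rot: [[0.131, 0.991, 0.0], [0.991, -0.131, -0.0], [-0.0, 0.0, -1.0]]
force: [-0.5, 0.7, 0.7]
finger_gap: 0.0006
```

```bash
python3 where.py
python3 - <<'E'
from bench import *
import cv2,pickle
s=get_state();P={}
for n in("wrist","side"):
    p=imaging.read_camera(n);P[n]=p;cv2.imwrite(f"pics/{n}6.png",p["color"][:,:,::-1])
pickle.dump((s,P),open("p6.pkl","wb"))
a=P["side"]["color"][160:420,180:400,::-1];cv2.imwrite("pics/side6z.png",cv2.resize(a,None,fx=2.3,fy=2.3,interpolation=cv2.INTER_CUBIC))
E
```

```text
t 14.03 rail mm [-79.7 -16.6  38.8] yaw y -7.51 F [-0.5  0.7  0.7] gap 0.0006 q [-14.  31. 101.  -0.  49.  -7.]
```

View pics/wrist6.png

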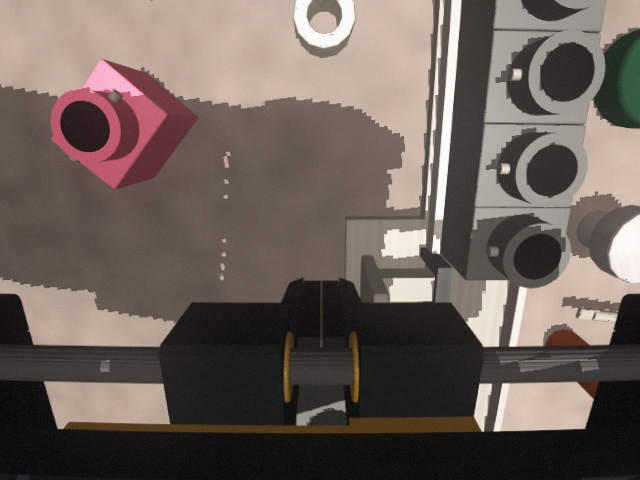

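View pics/side6z.png

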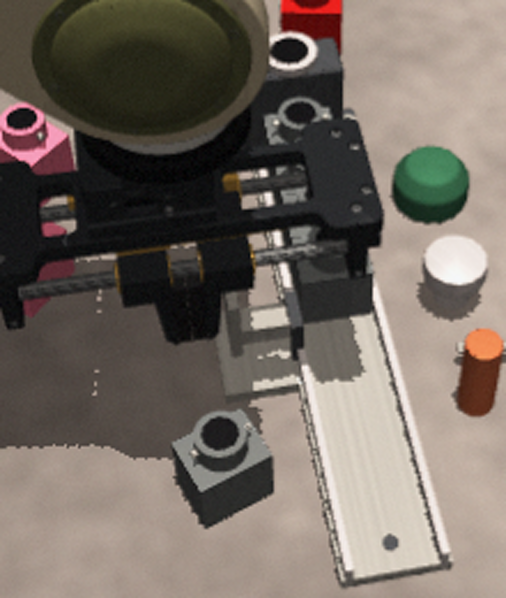

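Request:
jog_arm([
  [0, 0.2, 0, 0, 0],
  [0, 0.2, 0, 0, 0],
  [0, 0.2, 0, 0, 0],
  [0, 0.2, 0, 0, 0],
  [0, 0.2, 0, 0, 0],
  [0, 0.2, 0, 0, 0],
])

```text
time: 14.88
eef_pos: [0.5218, -0.0092, 0.0387]
tool_rot: [[0.131, 0.991, -0.0], [0.991, -0.131, 0.0], [0.0, -0.0, -1.0]]
force: [-2.6, 0.3, 1.3]
finger_gap: 0.0006
```

Request:
jog_arm([
  [0, 0.2, 0, 0, 0],
  [0, 0.2, 0, 0, 0],
  [0, 0.2, 0, 0, 0],
  [0, 0.15, 0, 0, 0],
])

```text
time: 15.38
eef_pos: [0.5293, -0.0102, 0.0387]
tool_rot: [[0.131, 0.991, -0.0], [0.991, -0.131, 0.0], [0.0, -0.0, -1.0]]
force: [-2.0, 0.9, 0.7]
finger_gap: 0.0004
```

```bash
python3 where.py
```

```text
t 15.38 rail mm [-60.2 -16.6  38.7] yaw y -7.51 F [-2.   0.9  0.7] gap 0.0004 q [-14.  33.  97.   0.  50.  -6.]
```

Request:
jog_arm([
  [0, 0.15, 0, 0, 0],
  [0, 0.15, 0, 0, 0],
  [0, 0.1, 0, 0, 0],
])

```text
time: 15.75
eef_pos: [0.5332, -0.0107, 0.0387]
tool_rot: [[0.131, 0.991, -0.0], [0.991, -0.131, 0.0], [0.0, -0.0, -1.0]]
force: [-1.9, 1.8, 1.0]
finger_gap: 0.0005
```

Request:
jog_arm([
  [0, 0.1, 0, 0, 0],
  [0, 0.1, 0, 0, 0],
])

```text
time: 16.0
eef_pos: [0.5352, -0.011, 0.0387]
tool_rot: [[0.131, 0.991, -0.0], [0.991, -0.131, 0.0], [0.0, -0.0, -1.0]]
force: [-2.3, 1.9, 0.6]
finger_gap: 0.0002
```

Request:
jog_arm([
  [0, 0.1, 0, 0, 0],
  [0, 0, 0, 0, 0],
])

```text
time: 16.25
eef_pos: [0.5362, -0.0112, 0.0387]
tool_rot: [[0.131, 0.991, 0.0], [0.991, -0.131, -0.0], [-0.0, 0.0, -1.0]]
force: [-1.1, 0.8, 0.0]
finger_gap: 0.0003
```

```bash
python3 where.py
python3 - <<'E'
from bench import *
import cv2,pickle
p=imaging.read_camera("side")
a=p["color"][160:420,180:400,::-1];cv2.imwrite("pics/side7z.png",cv2.resize(a,None,fx=2.3,fy=2.3,interpolation=cv2.INTER_CUBIC))
E
```

```text
t 16.25 rail mm [-53.2 -16.7  38.7] yaw y -7.51 F [-1.1  0.8  0. ] gap 0.0003 q [-14.  33.  96.  -0.  51.  -6.]
```

View pics/side7z.png

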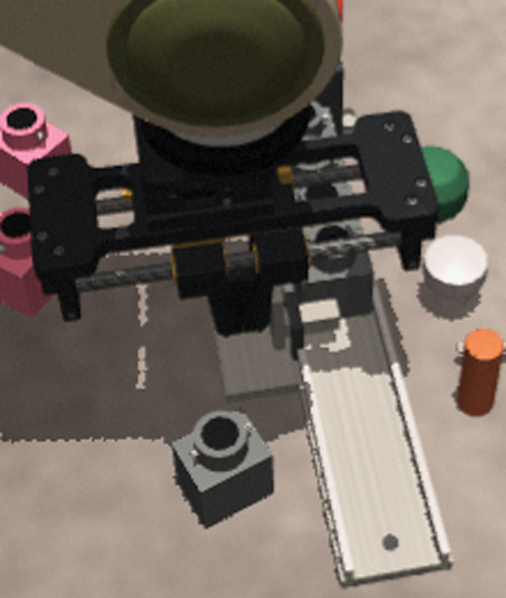

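Bolt is across much of the way; pushing on until its end stop.

Request:
jog_arm([
  [0, 0.1, 0, 0, 0],
  [0, 0.1, 0, 0, 0],
])

```text
time: 16.55
eef_pos: [0.5381, -0.0115, 0.0387]
tool_rot: [[0.131, 0.991, -0.0], [0.991, -0.131, -0.0], [-0.0, -0.0, -1.0]]
force: [-1.7, 0.2, 0.4]
finger_gap: 0.0004
```

Request:
jog_arm([
  [0, 0.1, 0, 0, 0],
  [0, 0, 0, 0, 0],
])

```text
time: 16.8
eef_pos: [0.5393, -0.0116, 0.0388]
tool_rot: [[0.131, 0.991, 0.0], [0.991, -0.131, -0.0], [-0.0, 0.0, -1.0]]
force: [-0.6, 0.5, -0.4]
finger_gap: 0.0003
```

Request:
jog_arm([
  [0, 0.1, 0, 0, 0],
  [0, 0, 0, 0, 0],
])

```text
time: 17.05
eef_pos: [0.5396, -0.0116, 0.0387]
tool_rot: [[0.131, 0.991, -0.001], [0.991, -0.131, 0.0], [-0.0, -0.001, -1.0]]
force: [-5.3, 0.6, 2.0]
finger_gap: 0.0006
```

Request:
jog_arm([
  [0, 0.1, 0, 0, 0],
  [0, 0, 0, 0, 0],
])

```text
time: 17.3
eef_pos: [0.5398, -0.0116, 0.0386]
tool_rot: [[0.13, 0.991, -0.004], [0.991, -0.13, 0.0], [-0.0, -0.004, -1.0]]
force: [-9.0, 0.8, 6.2]
finger_gap: 0.0006
```

Request:
jog_arm([
  [0, 0.06, 0, 0, 0],
  [0, 0, 0, 0, 0],
])

```text
time: 17.55
eef_pos: [0.5398, -0.0116, 0.0386]
tool_rot: [[0.13, 0.991, -0.005], [0.991, -0.13, 0.001], [-0.0, -0.005, -1.0]]
force: [-13.8, 0.5, 8.4]
finger_gap: 0.0004
```

```bash
python3 where.py
```

```text
t 17.55 rail mm [-49.6 -16.6  38.6] yaw y -7.49 F [-13.8   0.5   8.4] gap 0.0004 q [-14.  34.  95.  -0.  51.  -6.]
```

Request:
jog_arm([
  [0, -0.3, 0, 0, 0],
  [0, -0.7, 0, 0, 0],
  [0, -1.5, 0, 0, 0],
  [0, -1.5, 0, 0, 0],
  [0, 0, -2, 0, 0],
  [0, 0, -4, 0, 0],
  [0, 0, -5, 0, 0],
  [0, -3, -4, 0, 0],
  [0, -5, 0, 0, 0],
  [0, -4, 0, 0, 0],
  [0, -1, 0, 0, 0],
  [0, 0, 0, 0, 0],
])

```text
time: 19.05
eef_pos: [0.3736, 0.0101, 0.1891]
tool_rot: [[0.131, 0.991, 0.002], [0.991, -0.131, -0.0], [-0.0, 0.002, -1.0]]
force: [1.1, 0.4, -0.5]
finger_gap: 0.0003
```

```bash
python3 where.py
python3 - <<'E'
from bench import *
import cv2,pickle
s=get_state();P={}
for n in("wrist","side","top"):
    p=imaging.read_camera(n);P[n]=p;cv2.imwrite(f"pics/{n}8.png",p["color"][:,:,::-1])
pickle.dump((s,P),open("p8.pkl","wb"))
a=P["side"]["color"][160:420,180:400,::-1];cv2.imwrite("pics/side8z.png",cv2.resize(a,None,fx=2.3,fy=2.3,interpolation=cv2.INTER_CUBIC))
E
```

```text
t 19.05 rail mm [-217.2  -16.8  189.1] yaw y -7.53 F [ 1.1  0.4 -0.5] gap 0.0003 q [-17.   1. 114.   0.  65.  -9.]
```

View pics/wrist8.png

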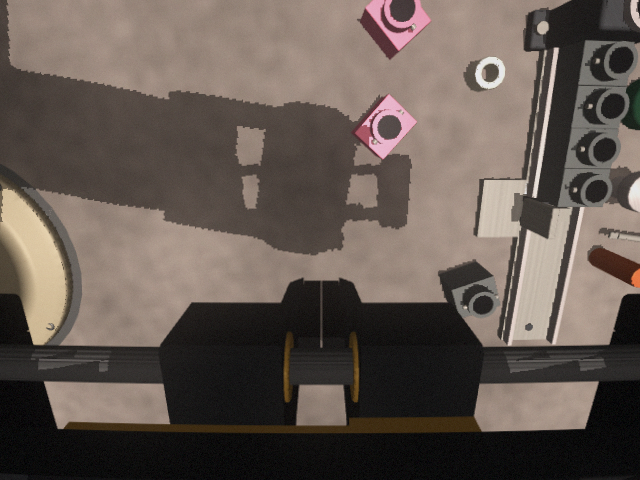

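View pics/side8z.png

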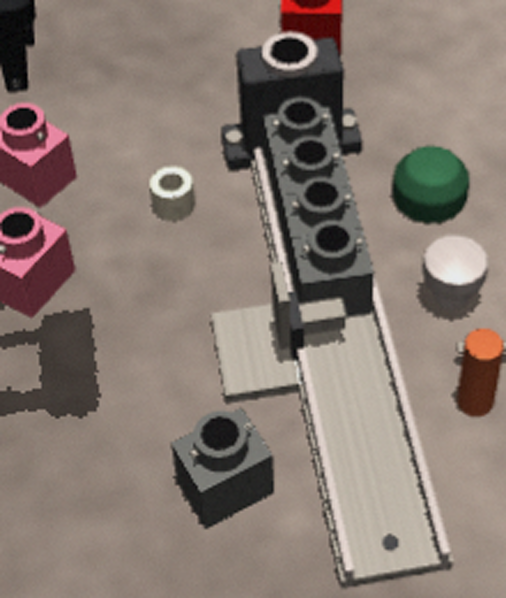

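View pics/top8.png

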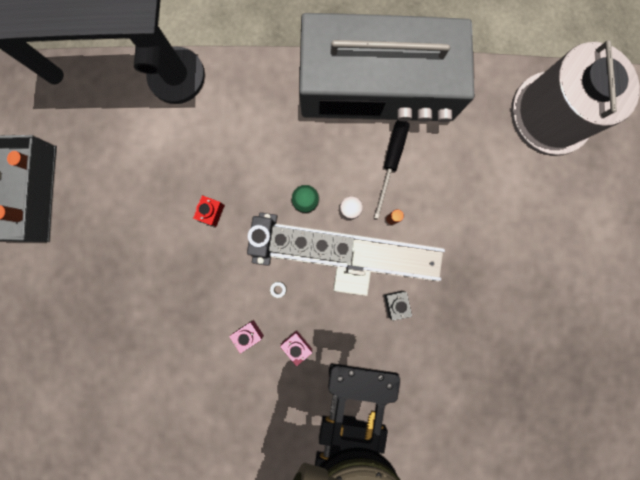

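Run:
```python
import pickle,numpy as np,cv2
from h import *
s,P=pickle.load(open("p8.pkl","rb"));s0,P0=pickle.load(open("p0.pkl","rb"));q=np.load("q.npy")
c,n=np.cos(q[2]),np.sin(q[2])
def rl(p,uv,z): return ((ray(p,uv,z,s)-[q[0],q[1],0])@np.array([[c,-n,0],[n,c,0],[0,0,1]])*1e3).round(1)
S=lambda a:(np.array(a)+.5)/2.3-.5+[180,160]
print("bolt tip",rl(P["side"],[S((343,302)),S((344,318))],.033))
print("tab outer top",rl(P["side"],[S((271,262)),S((279,292))],.064))
print("collars",rl(P["side"],[S(a) for a in[(300,114),(311,153),(322,195),(333,240)]],.060))
a=P["side"]["color"][165:315,230:350,::-1];cv2.imwrite("pics/z9.png",cv2.resize(a,None,fx=4,fy=4,interpolation=cv2.INTER_CUBIC))
a=P["top"]["color"][190:320,235:455,::-1];cv2.imwrite("pics/t9.png",cv2.resize(a,None,fx=3.6,fy=3.6,interpolation=cv2.INTER_CUBIC))
```

```text
bolt tip [[  2.8 -12.5  33. ]
 [  1.2 -23.   33. ]]
tab outer top [[-34.1  -2.7  64. ]
 [-33.2 -22.8  64. ]]
collars [[1.000e-01 1.055e+02 6.000e+01]
 [9.000e-01 7.390e+01 6.000e+01]
 [1.300e+00 4.180e+01 6.000e+01]
 [1.200e+00 9.200e+00 6.000e+01]]
```

View pics/z9.png

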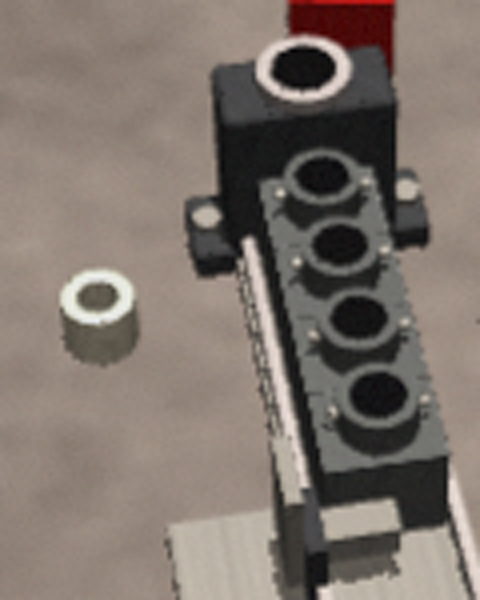

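View pics/t9.png

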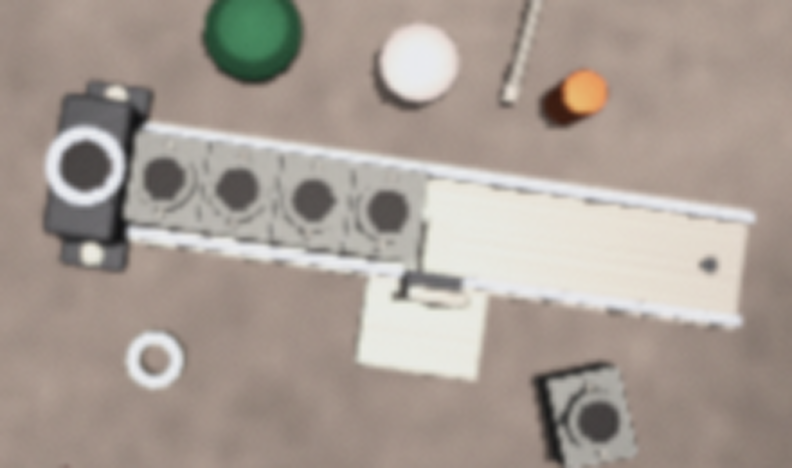

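Run:
```python
from bench import env
print(env.finish_job())
```

```text
the job is handed in; nothing more can be done
None
```

The row of four shells is hard against the end stop, the keeper's bolt is across behind it, and the job is handed in at about 19 s of the 48 s.

- **Row:** I pushed the tail shell with the shut fingertips, in small slow steps. At the stop the fingertips stalled while the force rose from about 3 N to 16 N. In the last pictures the shells sit 32 mm apart, touching, within about 2 mm of their home positions.
- **Keeper:** I then pushed the tab until it stalled at its end, where the force rose from about 2 N to 14 N. The tab's outer face measures at rail x of about -34 mm, against the -35 mm given for fully across. The bolt shows behind the tail shell in the side view.
- **Surroundings:** The spare shell and the other loose things look unmoved in the top view. The hand is back and well clear at 0.19 m height.

**Two readings slightly off:**
- My fit of the rail is about 2 mm out along the channel, within the camera calibration.
- The fingers reached about 3 mm further than I expected when the tab stalled, probably because they are narrower than I assumed. An upward force of 8 N also showed at that moment, and it was gone once I backed off.

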